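Seat the slotting-jig cover on its hidden pin and hold it home

ROBOT

A 7-joint arm with a two-finger parallel gripper is mounted at the origin on the work surface. World frame = base frame: x ahead of the robot, y to its left, z up, the work surface at z = 0. Lengths are in m, angles in rad, forces in N, time in s.
With the tool pointing down it reaches from about 0.425 to 0.875 m from the base axis. Payload 4.7 kg.
Tool frame: the origin (TCP) lies midway between the tips of the shut fingers; the grasp point (between the pads) lies 19 mm behind it; x points along the fingers, z is the direction in which the jaws open and shut, and the axes are right-handed (so a half turn about x gives the same grasp; the last joint's range is limited). The gripper opens to 87 mm and grips with 3 to 60 N. Pads are 19 mm wide; open, the fingers measure 117 mm over their backs; the gripper's body (75 mm by 190 mm) begins 51 mm behind the grasp point.
Start: joints at [-1.162, 0.321, -0.07, 1.45, 0.023, 1.371, -0.057], TCP at [0.25, 0.6, 0.223] pointing down, gripper open.
Joint ranges: [-2.86, 2.86], [-0.3, 2.09], [-1.38, 1.24], [0.06, 2.45], [-1.56, 4.7], [0.09, 2.05], [-2.69, 2.69]. Speed limits (rad/s): [2.57, 2.57, 3.14, 3.14, 3.14, 3.14, 3.14].

INTERFACE

Orientations are given as a rotation vector (axis times angle).
In Python, from bench import ctrl gives the robot as it stands.
- The arm moves only by the shell command python3 -m pendant 'ROWS' [OPENING] [FORCE]. ROWS is JSON, a list of rows, each an object with "travel": the shift along the tool's x, y, z in m, a list of three; "twist": the turn about the tool's x in rad. In form: [{"travel": [x, y, z], "twist": twist}, ...]. A call has 1 to 10 rows; each row is the pose to reach, as a shift and turn from the pose measured when the call began, along the tool's axes at that moment; what a row does not reach only later rows make up. A row lasts 1/8 s, in which the tool goes at most 62.5 mm and 10.7 degrees, less where a joint would pass 70% of its speed; a pose out of reach is approached as far as the arm can. A call with a gripper value outside its range is refused whole. OPENING is the opening, from -1 (shut) to 1 (fully open), so that 0 is half open, set as the call begins (- or left out, the last holds). The fingers move at their own pace and stop on an object; FORCE is the grip in N (left out, the last holds). Time passes only in rows, so rows that repeat a pose let the fingers close. It gives the time, the measured TCP pose, the force and the opening at its end, in the units of the state.
- ctrl.get_state(): the state, without advancing time (a new reading comes with each control period).
- ctrl.get_image(name): name is "scene" or "top"; returns the picture (400x640x3 uint8, red, green, blue); there is no depth.
- ctrl.camera_model(name): a dict with "K" (3x3 intrinsics, pixels), "distortion" ([k1, k2, p1, p2, k3] as OpenCV has them; the pictures are not rectified), "rvec" (rotation vector, rad) and "tvec" (3), from world to camera coordinates, as OpenCV has them. Camera axes: x right, y down, z forward; pixel columns grow to the right and rows downward; lengths in m; the calibration is good to about 2 mm. A picture is of the moment at which its call begins. camera_model takes no time and is no camera call.
- ctrl.close_job(): hands the job in, once; it reports no verdict.
The state is a dict: "time": time; "joint_positions": joint angles; "qd": joint speeds; "joint_torque": joint torques, N m; "position": TCP position; "tool_rot": TCP orientation; "ft_force": force on the tool from outside, world axes, zero at the start; "torque": the same for the moment, N m; "grip_width": opening from 0.0 (shut) to 1.0 (fully open).
Only numpy, scipy, OpenCV 4.12 (cv2) and the standard library are available. Lean on these libraries where they do the work, as an engineer would, in place of code of your own. Each camera call takes 0.05 s, during which the arm holds its last target.

TASK

On the pen barrel slotting jig, turn the brass clamp knob anticlockwise to its end stop so that its arm swings clear of the channel. Then take the loose aluminium cover by its bar handle, lay it level and lengthwise in the channel, slide it along until the blind hole in its underside drops over the locating pin that it hides, and press it fully down against the spring pad. Finish while still holding it pressed down (do not let go), and leave the calipers, file and stone where they lie.

Things in the scene. Friction and masses are not known exactly. Their poses are not given: they have to be found in the camera images.
- jig: Slotting jig fixed to the counter: steel base 205 mm long (x -70 to +135), 85 mm wide (y), 28 mm high; a 13 mm red barrel end sticks out 25 mm at its -x end. Origin on the counter under the channel's middle; z up, x along the channel towards the clamp knob. Rails along x (-55 to +55 mm) bound the channel: inner faces at y = -27 and +27 mm up to 45 mm high, then flared out at 45 degrees to 52 mm.
- channel (a point): Middle of the channel on the raised pad, 36 mm above the counter, axes as the jig's. NOT the pin: a fixed upright 9 mm steel pin with chamfered top stands on the channel's centre line (y = 0), anywhere from -14 to +14 mm along x from this point, new each time. Its top is 43 mm above the counter, 7 mm above the raised pad. It is seen from above until the cover hides it.
- pad (a joint): Travel (m) of the flat spring pad (100 x 42 mm) that is the channel's floor: 0 raised (top 36 mm above the counter), 0.004 pressed down to its stop (32 mm). The spring takes about 5 N to start and 9 N at the stop; the cover's weight alone does not press it, and it rises again when let go.
- clamp (a joint): Angle (rad) of the clamp knob about its upright axis, growing anticlockwise seen from above. At 0 its arm points along the jig's -x, over the channel; it starts between 0 and 0.3; the end stop is at 1.4, where the arm points nearly to the jig's -y and the channel is free. Friction (0.06 N m) keeps it where it is left.
- knob_grip (a point): Clamp knob's grip, 78 mm above the counter: middle of a brass bar 44 mm long (point x), 12 mm wide (point y), 36 mm high (60 to 96 mm above the counter), on the knob's axis, 105 mm from the jig's origin along its x. Turns with the knob. Below it a flat brass arm, 14 mm wide, 54 to 60 mm above the counter, reaches 85 mm from the axis to the point's -x.
- cover_grip (a point): Middle of the bar handle (44 mm along x, 12 mm along y, 36 mm high) on the loose aluminium cover, 0.25 kg, which starts flat on the counter. The handle stands mid on a slab 90 mm (x) by 50 mm (y), 16 mm thick. This point: 36 mm above the underside, 16 mm below the handle's top. The cover is the same turned by 180 degrees.
- cover_hole (a point): Mouth of the blind hole in the cover's underside, 36 mm straight below cover_grip, axes as the cover's: 13 x 13 mm square, 13 mm deep, for the 9 mm pin. Height above the counter: 43 mm when the cover rests on the pin's top, 36 mm dropped on, 32 mm pressed home.
- stone: Bystander: grey sharpening stone 150 x 50 x 22 mm, loose; origin under its centre.
- file: Bystander: flat steel file with wooden handle, 260 mm long, up to 22 mm high, loose; origin underneath, 105 mm from the tip, length along x.
- calipers: Bystander: steel calipers 160 mm long (x), 60 mm wide, 5 to 9 mm high, loose; origin underneath the middle of the beam.
- lathe: Brass hand-cranked barrel lathe, fixed to the counter at the left: 300 mm long (x), 160 mm high; its crank reaches 90 mm to its +y. Origin: under the centre of its bed. Not used.
There are look-alikes about, which are no part of the job. Several things look just like the part that bears cover_grip: the one meant starts nearest to the robot's base.

How it is judged:
On the way, in this order (a step that is already met when the one before it is completed fails the run):
1. the clamp knob is turned anticlockwise to its end stop (value of joint clamp above 1.3 rad), for 0.2 s.
2. the cover has dropped over the pin (x of cover_grip in the frame of jig between -0.022 and 0.022 m and y of cover_grip in the frame of jig between -0.006 and 0.006 m and angle between cover_grip's own z axis and vertical below 0.06 rad and angle between the x axis of cover_grip and the x axis of jig, either way round below 0.12 rad and z of cover_grip in the frame of jig below 0.0745 m).
At the end, for the whole second after the job is handed in: Cover on the pin (handle within 22 mm of mid-channel along it, 6 mm across; within 0.12 rad of its line; tilt under 0.06 rad), handle middle under 69.7 mm high (home: 68), pad down over 2.5 mm, fingers bearing on the cover with over 2 N, clamp knob beyond 1.25 rad (x of cover_grip in the frame of jig between -0.022 and 0.022 m and y of cover_grip in the frame of jig between -0.006 and 0.006 m and angle between cover_grip's own z axis and vertical below 0.06 rad and angle between the x axis of cover_grip and the x axis of jig, either way round below 0.12 rad and z of cover_grip in the frame of jig below 0.0697 m and value of joint pad above 0.0025 m and value of joint clamp above 1.25 rad and contact force between the fingers and cover above 2 N); the arm keeps its last pose, push and grip.
It fails at once if the calipers, file or stone is moved by more than 30 mm (distance of any of stone, file, calipers from where it was at the start of the episode above 0.03 m).
It also fails if it takes over 64 s, if anything falls off the work surface, if the arm or the gripper's body presses on something with over 40 N, if the wrist force passes 120 N, or if a joint passes its speed limit or range.

## Working session

There is one attempt and no reset: what is moved stays moved. The work goes in short steps, Python scripts to look and compute and a shell command to move; the robot and the scene stay as the last step left them, time stands still between calls to the robot, and variables do not carry over. Pictures are saved under pics/ and viewed, and the job is handed in when it is done.

```bash
ls; mkdir -p pics; python3 - <<'E'
from bench import ctrl
import cv2
for n in("scene","top"):
    im=ctrl.get_image(n); cv2.imwrite(f"pics/{n}0.png",im[:,:,::-1]); m=ctrl.camera_model(n)
    print(n,{k:__import__('numpy').round(v,4).tolist() for k,v in m.items()})
s=ctrl.get_state(); print(s)
E
```

```text
pics
scene {'K': [[417.7988, 0.0, 322.6285], [0.0, 417.7988, 204.2587], [0.0, 0.0, 1.0]], 'distortion': [0.0372, 0.0, 0.0, 0.0, 0.0], 'rvec': [2.2431, 0.7326, -0.2838], 'tvec': [-0.4421, -0.179, 1.5322]}
top {'K': [[471.054, 0.0, 324.4904], [0.0, 471.054, 197.327], [0.0, 0.0, 1.0]], 'distortion': [-0.065, 0.0, 0.0, 0.0, 0.0], 'rvec': [2.1799, -2.0321, 0.2225], 'tvec': [-0.0329, 0.5628, 1.5193]}
{'time': 0.1, 'joint_positions': array([-1.1618744 ,  0.32175093, -0.0700814 ,  1.45158032,  0.02259375,
        1.37080204, -0.05688965]), 'qd': array([ 0.00098765, -0.00221534,  0.00069424, -0.00077208,  0.00103271,
        0.00220996, -0.00010452]), 'joint_torque': array([-2.00133068e-04, -4.92568231e+01, -4.05910984e-01, -3.13400245e+01,
       -6.43238425e-02,  3.93538037e-02,  4.18901811e-05]), 'position': array([0.24986733, 0.59950261, 0.22155581]), 'tool_rot': array([-0.91471463,  1.37193326,  0.91299084]), 'ft_force': array([ 0.10023462,  0.01715515, -0.89770423]), 'torque': array([ 0.0062651 ,  0.01113053, -0.0060853 ]), 'grip_width': 1.0008350601307554}
```

View pics/scene0.png

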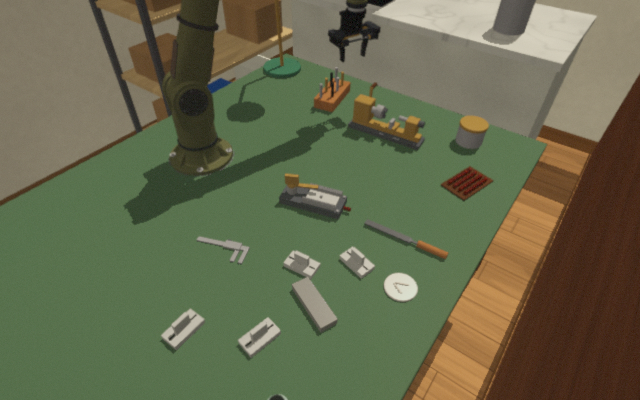

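View pics/top0.png

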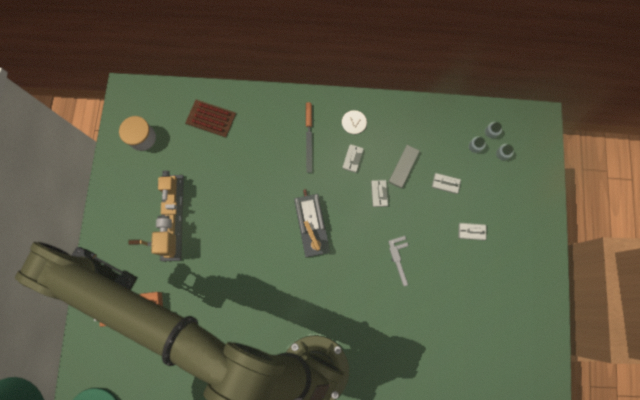

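The top view shows the jig at about (311,222) and four cover look-alikes at (353,158), (380,193), (447,183) and (473,231). The calipers are at (398,260), the stone at (405,167) and the file at (309,140). Next I'll measure.

```bash
cat > h.py <<'E'
import numpy as np, cv2
from bench import ctrl
from scipy.spatial.transform import Rotation as R
M={n:ctrl.camera_model(n) for n in("scene","top")}
def ray(n,p):
    m=M[n]; K=np.array(m["K"]);D=np.array(m["distortion"])
    u=cv2.undistortPoints(np.array([[p]],float),K,D)[0,0]
    Rm=cv2.Rodrigues(np.array(m["rvec"],float))[0]; t=np.array(m["tvec"],float).ravel()
    return -Rm.T@t, Rm.T@np.array([u[0],u[1],1.])
def on(n,p,z):
    c,d=ray(n,p); return c+d*(z-c[2])/d[2]
def proj(n,P):
    m=M[n]; return cv2.projectPoints(np.array(P,float).reshape(-1,3),np.array(m["rvec"],float),np.array(m["tvec"],float),np.array(m["K"]),np.array(m["distortion"]))[0][:,0]
def tri(a,b):
    A=[];y=[]
    for n,p in(("top",a),("scene",b)):
        c,d=ray(n,p);d/=np.linalg.norm(d);Q=np.eye(3)-np.outer(d,d);A.append(Q);y.append(Q@c)
    return np.linalg.lstsq(np.vstack(A),np.hstack(y),rcond=None)[0]
def crop(im,x0,y0,w,h,s,f):
    cv2.imwrite(f,cv2.resize(im[y0:y0+h,x0:x0+w],None,fx=s,fy=s,interpolation=cv2.INTER_CUBIC))
E
python3 - <<'E'
from h import *
for p in((353,158),(380,193),(447,183),(473,231)):
    q=on("top",p,.02); print(p,q.round(3),np.hypot(*q[:2]).round(3))
for p in ((398,260),(405,167),(309,140),(311,222)): print(p,on("top",p,.01).round(3))
a=cv2.imread("pics/top0.png");b=cv2.imread("pics/scene0.png")
crop(a,280,180,75,85,7,"pics/jt.png"); crop(b,265,165,100,60,7.5,"pics/js.png")
crop(a,335,140,75,75,7,"pics/ct.png")
crop(a,430,165,75,80,7,"pics/ct2.png")
E
```

```text
(353, 158) [ 0.72  -0.083  0.02 ] 0.725
(380, 193) [ 0.601 -0.183  0.02 ] 0.628
(447, 183) [ 0.654 -0.415  0.02 ] 0.774
(473, 231) [ 0.491 -0.507  0.02 ] 0.706
(398, 260) [ 0.376 -0.256  0.01 ]
(405, 167) [ 0.704 -0.268  0.01 ]
(309, 140) [0.779 0.077 0.01 ]
(311, 222) [0.485 0.047 0.01 ]
```

View pics/jt.png

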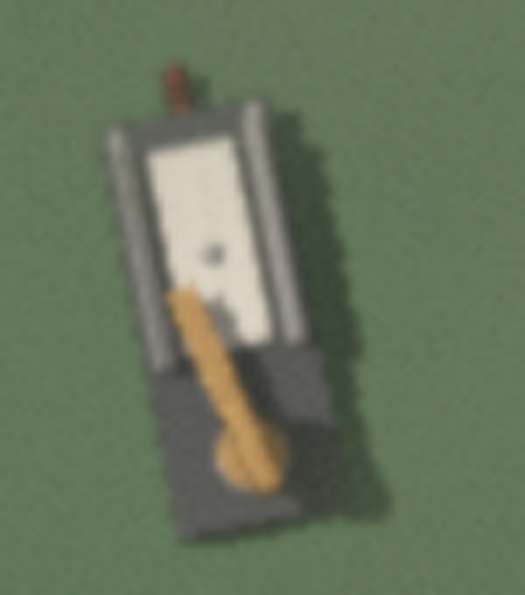

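View pics/js.png

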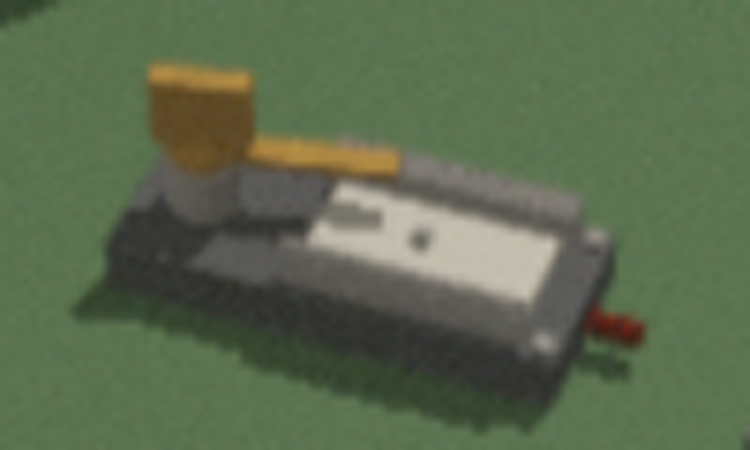

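View pics/ct.png

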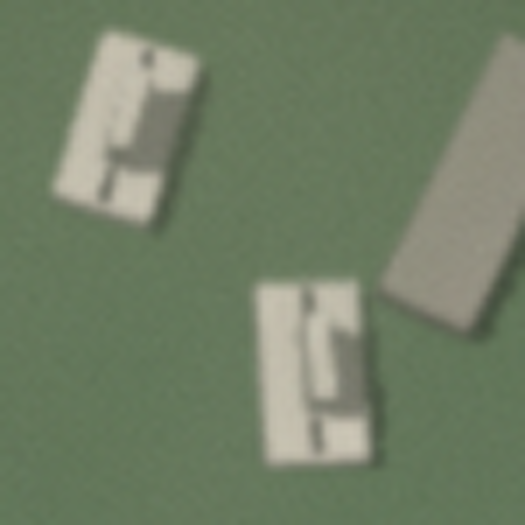

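View pics/ct2.png

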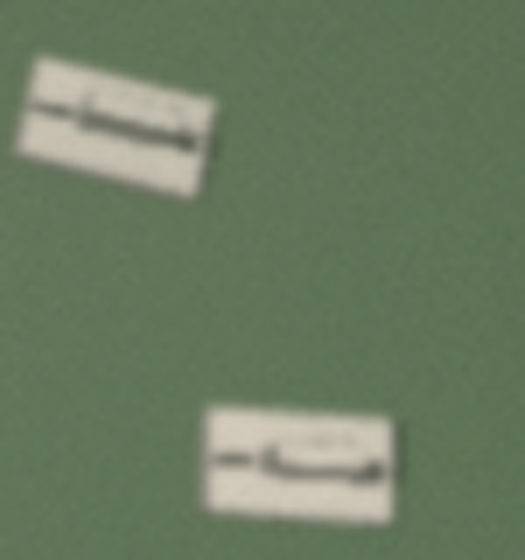

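The nearest cover to the base is the one at (380,193), 0.628 m away. The pin shows at about (310.4,216). The clamp arm starts slightly anticlockwise of the channel line.

```bash
cat > meas.py <<'E'
from h import *
def blob(im,n,box,z,thr,s=8):
    x0,y0,x1,y1=box
    g=im[y0:y1,x0:x1].astype(np.float32)
    g=cv2.resize(g,None,fx=s,fy=s,interpolation=cv2.INTER_CUBIC)
    m=thr(g).astype(np.uint8)
    cs,_=cv2.findContours(m,cv2.RETR_EXTERNAL,cv2.CHAIN_APPROX_NONE)
    c=max(cs,key=cv2.contourArea)[:,0].astype(float)
    px=(c+.5)/s-.5+[x0,y0]
    return px,np.array([on(n,p,z)[:2] for p in px])
E
python3 - <<'E'
from meas import *
im=cv2.imread("pics/top0.png")
print("cams",ray("top",(320,200))[0],ray("scene",(320,200))[0])
for p in((310,208),(300,215),(375,190),(382,200),(313,235),(310,216),(305,225)): print(p,im[p[1],p[0]])
# pad
px,w=blob(im,"top",(292,195,335,235),.036,lambda g:(g.min(2)>140))
r=cv2.minAreaRect((w*1000).astype(np.float32)); print("pad",r)
# long edges: fit lines
E
```

```text
cams [ 0.22935895 -0.01009304  1.60413339] [ 1.05805365 -0.74610306  0.94809084]
(310, 208) [188 204 212]
(300, 215) [111 118 120]
(375, 190) [170 187 192]
(382, 200) [170 185 188]
(313, 235) [ 84 130 163]
(310, 216) [140 149 153]
(305, 225) [ 87 136 169]
pad ((505.8158874511719, 53.472373962402344), (100.9293212890625, 42.18318557739258), 15.74428939819336)
```

```bash
python3 - <<'E'
from meas import *
im=cv2.imread("pics/top0.png"); sc=cv2.imread("pics/scene0.png")
# cover, slab top z=.016 : mask
px,w=blob(im,"top",(368,176,392,210),.016,lambda g:(g.min(2)>95)&(g[:,:,2]*1.15>g[:,:,1]))
r=cv2.minAreaRect((w*1000).astype(np.float32)); print("cover",r)
C=np.array([.5058,.0535]); a=np.deg2rad(15.74+180); ux=np.array([np.cos(a),np.sin(a)]);uy=np.array([-ux[1],ux[0]])
J=lambda x,y,z:[*(C+ux*x+uy*y),z]
# pin: darkest blob
for n,I,box in(("top",im,(305,211,316,221)),("scene",sc,(315,192,327,202))):
    x0,y0,x1,y1=box; g=I[y0:y1,x0:x1].mean(2); wgt=np.clip(np.median(g)-15-g,0,None); yy,xx=np.mgrid[y0:y1,x0:x1]
    p=(np.sum(wgt*xx)/wgt.sum(),np.sum(wgt*yy)/wgt.sum()); q=on(n,p,.041)[:2]-C; print(n,p,"pin jig",q@ux,q@uy)
# clamp arm from yellow mask top
px,w=blob(im,"top",(295,215,330,255),.06,lambda g:(g[:,:,2]-g[:,:,0]>40))
print("arm tip/bbox",cv2.minAreaRect(px.astype(np.float32)))
q=(w-C)@np.array([ux,uy]).T; i=np.argmin(q[:,0]); print("arm tip in jig",q[i]);
d=q[q[:,0]<q[i,0]+.03]; print(d.mean(0)-[.105,0],"ang",np.arctan2(-(d.mean(0)-[.105,0])[1],-(d.mean(0)-[.105,0])[0]))
for th in(0.1,.2,.3):
  u=ux*np.cos(th)+uy*np.sin(th);v=np.array([-u[1],u[0]]);k=C+ux*.105
  print(th,proj("top",[[*(k-u*.085),.06],[*(k-u*.022),.096],[*(k+u*.022),.096]]).round(1).tolist(), proj("scene",[[*(k-u*.085),.06],[*(k-u*.022),.096],[*(k+u*.022),.096]]).round(1).tolist())
print("k",C+ux*.105,np.linalg.norm(C+ux*.105))
V=im.copy()
P=[J(-.055,-.027,.045),J(.055,-.027,.045),J(.055,.027,.045),J(-.055,.027,.045),J(-.07,-.0425,.028),J(.135,-.0425,.028),J(.135,.0425,.028),J(-.07,.0425,.028)]
for n,I in(("top",im),("scene",sc)):
    x0,y0=(280,180) if n=="top" else (265,165)
    b=cv2.resize(I[y0:y0+85,x0:x0+100],None,fx=7,fy=7,interpolation=cv2.INTER_CUBIC)
    for p in proj(n,P): cv2.circle(b,tuple(int(t) for t in ((p-[x0,y0]+.5)*7)),3,(0,0,255),-1)
    cv2.imwrite(f"pics/chk_{n}.png",b[:590])
E
```

```text
cover ((604.1064453125, -178.3963623046875), (103.4607925415039, 61.50547409057617), 4.650612831115723)
top (np.float64(311.12594187298174), np.float64(215.16254036598494)) pin jig 0.003945916312163277 0.005170816280148681
scene (np.float64(319.8638297872341), np.float64(196.69574468085108)) pin jig 0.007350466914164861 0.007059693184994839
arm tip/bbox ((311.7812805175781, 235.03128051757812), (32.17617416381836, 9.052019119262695), 71.56504821777344)
arm tip in jig [ 0.01995312 -0.01559995]
[-0.07203582 -0.01550342] ang 0.21198475626696767
0.1 [[307.9, 219.8], [313.3, 236.4], [317.4, 249.4]] [[317.8, 188.2], [298.5, 176.1], [285.1, 173.6]]
0.2 [[305.5, 220.6], [312.7, 236.6], [318.1, 249.1]] [[318.3, 186.4], [298.7, 175.6], [284.9, 174.1]]
0.3 [[303.2, 221.8], [312.1, 236.9], [318.7, 248.8]] [[318.6, 184.7], [298.8, 175.2], [284.8, 174.5]]
k [0.40473723 0.02501639] 0.40550960899986527
```

View pics/chk_top.png

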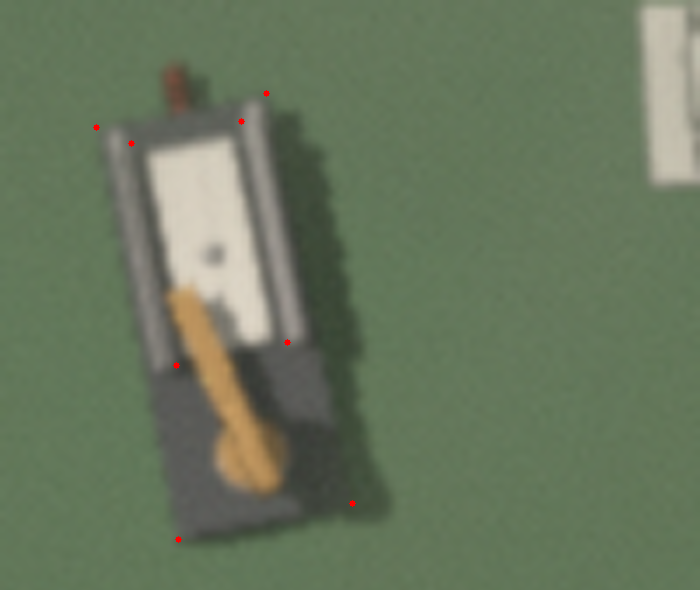

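View pics/chk_scene.png

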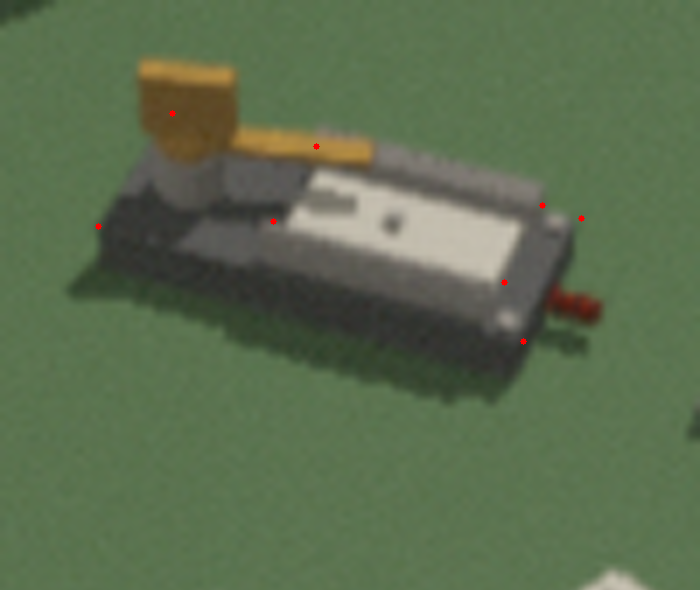

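```bash
python3 - <<'E'
from meas import *
im=cv2.imread("pics/top0.png"); sc=cv2.imread("pics/scene0.png")
def rows(I,n,r0,r1,z,x0,x1,s=1):
    L=[];Rr=[]
    for r in range(r0,r1):
        g=I[r,x0:x1].min(1).astype(float); 
        m=g.max()-20 if 0 else 195; t=145
        idx=np.where(g>t)[0]; i,j=idx[0],idx[-1]
        L.append((x0+i-(g[i]-t)/(g[i]-g[i-1]),r)); Rr.append((x0+j+(g[j]-t)/(g[j]-g[j+1]),r))
    return [np.array([on(n,p,z)[:2] for p in q]) for q in(L,Rr)]
def line(w):
    vx,vy,x,y=cv2.fitLine((w*1000).astype(np.float32),cv2.DIST_HUBER,0,.01,.01).ravel(); 
    res=(w*1000-[x,y])@np.array([-vy,vx]); return np.rad2deg(np.arctan2(vy,vx)),np.array([x,y]),res.std()
L,Rr=rows(im,"top",203,219,.036,298,325); print("L",line(L),"R",line(Rr)); 
L2,R2=rows(im,"top",203,227,.036,298,325); print("R long",line(R2))
# top & bottom edge, columnwise
def cols(c0,c1,y0,y1,rev):
    o=[]
    for c in range(c0,c1):
        g=im[y0:y1,c].min(1).astype(float); t=145; idx=np.where(g>t)[0]; 
        if rev: j=idx[-1]; y=y0+j+(g[j]-t)/(g[j]-g[j+1])
        else: j=idx[0]; y=y0+j-(g[j]-t)/(g[j]-g[j-1])
        o.append((c,y))
    return np.array([on("top",p,.036)[:2] for p in o])
T=cols(303,313,194,212,False);B=cols(315,318,215,240,True); print("T",line(T),"B",line(B))
# outline of whole jig base sides (dark gray vs green): saturation mask
g=im.astype(float); 
px,w=blob(im,"top",(288,190,336,258),.028,lambda g:(g[:,:,1]-g[:,:,2]<10)&(g.max(2)>50))
print("outline px rect",cv2.minAreaRect(px.astype(np.float32)))
E
```

```text
L (np.float32(15.061721), array([513.14246 ,  76.736084], dtype=float32), np.float64(0.28859162939375155)) R (np.float32(16.152664), array([521.1619  ,  36.463947], dtype=float32), np.float64(0.23162414098986014))
R long (np.float32(15.847568), array([518.51605,  35.7699 ], dtype=float32), np.float64(0.254009037170619))
T (np.float32(-75.607445), array([554.5822  ,  63.814983], dtype=float32), np.float64(0.2083526022711875)) B (np.float32(-75.40523), array([461.25946,  27.96093], dtype=float32), np.float64(0.2897023392136127))
outline px rect ((311.415771484375, 222.04983520507812), (67.25336456298828, 26.300844192504883), 79.015869140625)
```

```bash
cat >> h.py <<'E'
JC=np.array([.5059,.0535]); JA=np.deg2rad(15.2+180)
UX=np.array([np.cos(JA),np.sin(JA)]);UY=np.array([-UX[1],UX[0]])
def J(x,y,z): return np.array([*(JC+UX*x+UY*y),z])
def toJ(p): q=np.array(p[:2])-JC; return np.array([q@UX,q@UY,p[2]])
def plan(tgt,zdir=None):
    """tool-frame shift & twist to take TCP to tgt, jaw axis along horizontal zdir"""
    s=ctrl.get_state(); Rm=R.from_rotvec(s["tool_rot"]).as_matrix()
    tw=None
    if zdir is not None:
        z=np.array([*zdir,0.]);a=np.arctan2(-(Rm[:,1]@z),Rm[:,2]@z)
        tw=(a+np.pi/2)%np.pi-np.pi/2
    print("t",round(s["time"],2),"travel",(Rm.T@(np.array(tgt)-s["position"])).round(4),"twist",tw and round(tw,3),"| pos",s["position"].round(4),"jig",toJ(s["position"]).round(4),"zax",Rm[:,2].round(3),"F",s["ft_force"].round(1),"q7",s["joint_positions"][6].round(2),"w",round(s["grip_width"],3))
E
python3 - <<'E'
from meas import *
s=ctrl.get_state(); print(R.from_rotvec(s["tool_rot"]).as_matrix().round(3))
im=cv2.imread("pics/top0.png"); sc=cv2.imread("pics/scene0.png")
for p in((310.0,215.7),(310.4,215.7)): print("pin top",toJ(on("top",p,.041)))
print("pin scene",toJ(on("scene",(320.7,196.),.041)), "tri",tri((310.0,215.7),(320.7,196)), toJ(tri((310.0,215.7),(320.7,196))))
for n,I,b in(("top",im,(306,211,316,221)),("scene",sc,(315,191,327,202))):
    print(I[b[1]:b[3],b[0]:b[2]].mean(2).astype(int))
# cover edges
print(im[180:208:3,368:394].astype(int)[:,:,1]-im[180:208:3,368:394].astype(int)[:,:,0])
plan(J(.066,.03,.13),UX)
E
```

```text
[[-0.001 -0.923  0.385]
 [-0.002  0.385  0.923]
 [-1.    -0.    -0.002]]
pin top [0.00506415 0.0011156  0.041     ]
pin top [0.0053247  0.00243699 0.041     ]
pin scene [0.00605603 0.00309661 0.041     ] tri [0.50081305 0.05052434 0.03999997] [0.00568917 0.00153782 0.03999997]
[[203 204 205 203 200 204 205 202 191 149]
 [204 205 205 203 202 204 205 204 196 167]
 [204 204 205 202 199 202 206 207 201 181]
 [204 205 203 195 188 190 201 207 202 186]
 [207 203 196 180 159 160 192 207 205 190]
 [204 202 191 170 147 148 192 206 206 193]
 [206 204 198 177 160 164 196 205 204 198]
 [206 205 206 202 195 196 204 207 205 203]
 [203 200 205 207 206 204 206 208 209 204]
 [192 186 202 207 206 204 204 209 207 207]]
[[180 170 149 137 133 122 104  97  91  91  91  89]
 [172 183 183 182 181 169 150 137 127 120 100  95]
 [133 178 184 184 186 183 179 179 171 166 145 133]
 [125 176 185 187 186 180 180 181 183 183 182 180]
 [151 179 185 187 179 159 156 165 182 187 186 185]
 [181 183 183 183 162 122 119 151 179 187 184 185]
 [186 186 185 184 156 117 110 159 182 185 186 186]
 [184 185 185 184 181 154 148 176 
[... 474 characters left out ...]
5 16 17 21 26 26 27
  28 27]
 [27 27 28 23 16 17 16 16 17 16 16 15 18 17 17 14 13 13 15 14 22 26 27 26
  27 27]
 [28 28 27 23 18 16 16 17 17 17 14 15 15 16 14 14 13 12 15 16 20 21 25 27
  27 28]
 [29 27 28 25 18 17 17 16 16 17 16 14 14 12 13 14 14 12 12 16 20 20 25 28
  27 27]
 [28 27 29 24 20 17 18 17 17 17 15 14 13 16 15 16 17 16 16 15 17 21 26 28
  29 28]
 [28 27 28 25 21 17 16 17 16 17 16 13 14 16 15 14 16 14 16 16 16 23 28 27
  28 28]
 [27 28 28 28 26 25 25 25 26 25 27 26 25 27 26 25 26 26 27 27 27 28 28 29
  28 27]]
t 0.1 travel [ 0.0924 -0.4126 -0.4695] twist 0.911 | pos [0.2499 0.5995 0.2216] jig [ 0.1039 -0.594   0.2216] zax [ 0.385  0.923 -0.002] F [ 0.1  0.  -0.9] q7 -0.06 w 1.001
```

```bash
python3 -c "
from h import *
plan(J(.066,.035,.13),UY)"
```

```text
t 0.1 travel [ 0.0924 -0.4157 -0.4735] twist -0.66 | pos [0.2499 0.5995 0.2216] jig [ 0.1039 -0.594   0.2216] zax [ 0.385  0.923 -0.002] F [ 0.1  0.  -0.9] q7 -0.06 w 1.001
```

```bash
python3 -m pendant '[{"travel":[0,-0.03,-0.035],"twist":-0.05},{"travel":[0,-0.07,-0.08],"twist":-0.12},{"travel":[0,-0.11,-0.125],"twist":-0.2},{"travel":[0,-0.15,-0.17],"twist":-0.28},{"travel":[0,-0.19,-0.216],"twist":-0.36},{"travel":[0,-0.23,-0.262],"twist":-0.44},{"travel":[0,-0.27,-0.308],"twist":-0.52},{"travel":[0,-0.31,-0.353],"twist":-0.6},{"travel":[0,-0.35,-0.4],"twist":-0.66},{"travel":[0,-0.38,-0.435],"twist":-0.66}]' -1 20; python3 -c "
from h import *
plan(J(.066,.035,.13),UY)"
```

```text
time: 1.35
position: [0.4335, 0.049, 0.2222]
tool_rot: [-1.401, 1.074, 1.401]
ft_force: [0.3, 0.0, 0.3]
grip_width: 0.02
t 1.35 travel [ 0.0923 -0.0052 -0.0495] twist -0.002 | pos [0.4335 0.049  0.2222] jig [ 0.071  -0.0147  0.2222] zax [-0.261  0.965 -0.001] F [0.3 0.  0.3] q7 1.59 w 0.02
```

```bash
python3 -m pendant '[{"travel":[0,-0.005,-0.025]},{"travel":[0,-0.005,-0.05]},{"travel":[0.045,-0.005,-0.05]},{"travel":[0.09,-0.005,-0.05]},{"travel":[0.13,-0.005,-0.05]},{"travel":[0.172,-0.005,-0.05]},{"travel":[0.172,-0.005,-0.05]}]'; python3 - <<'E'
from h import *
plan(J(.066,-.02,.05),UY)
for n,b in(("top",(280,180,75,85)),("scene",(265,140,100,80))):
    im=ctrl.get_image(n)[:,:,::-1]; crop(im,*b,7,f"pics/a1_{n}.png")
E
```

```text
t 1.35 travel [ 0.1722 -0.0052  0.0056] twist -0.002 | pos [0.4335 0.049  0.2222] jig [ 0.071  -0.0147  0.2222] zax [-0.261  0.965 -0.001] F [0.3 0.  0.3] q7 1.59 w 0.02schema error: expected keys travel, twist
```

View pics/a1_scene.png

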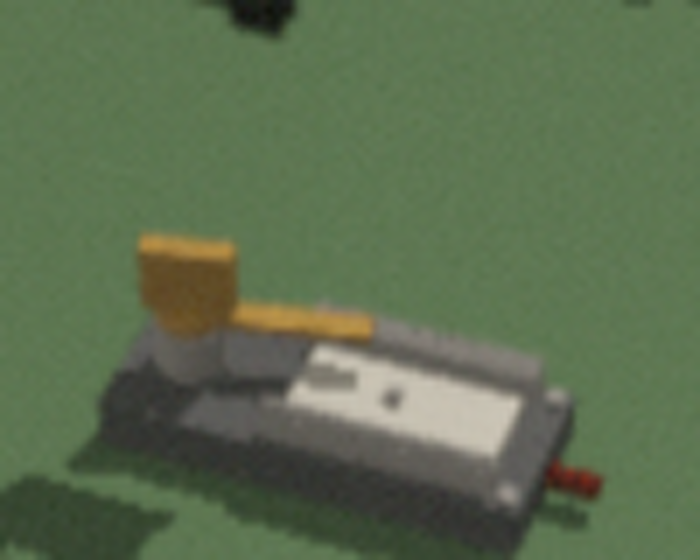

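View pics/a1_top.png

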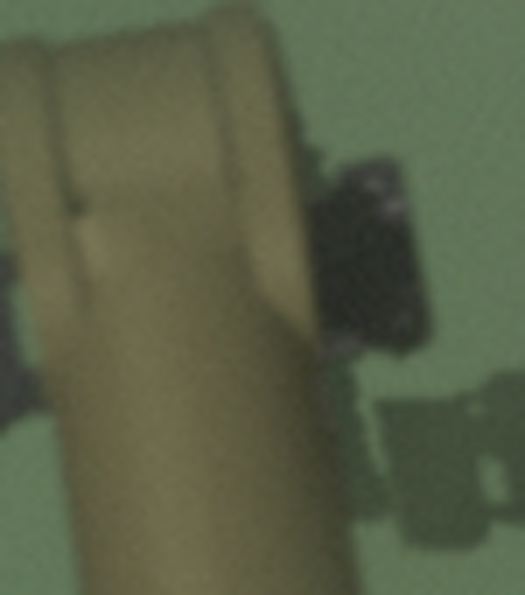

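The call was refused because the twist key is required, and nothing moved. The scene view still shows the jig untouched, with the clamp bar at about (292,180). The top view is blocked by the arm.

```bash
python3 -m pendant '[{"travel":[0,-0.005,-0.025],"twist":0},{"travel":[0,-0.005,-0.05],"twist":0},{"travel":[0.045,-0.005,-0.05],"twist":0},{"travel":[0.09,-0.005,-0.05],"twist":0},{"travel":[0.11,-0.005,-0.05],"twist":0},{"travel":[0.11,-0.005,-0.05],"twist":0}]'; python3 - <<'E'
from h import *
plan(J(.066,-.02,.05),UY)
for n,b in(("scene",(265,140,100,80)),):
    im=ctrl.get_image(n)[:,:,::-1]; crop(im,*b,7,f"pics/a2_{n}.png")
E
```

```text
time: 2.2
position: [0.45, -0.0006, 0.1109]
tool_rot: [-1.396, 1.082, 1.398]
ft_force: [-0.3, 0.2, 0.4]
grip_width: 0.003
t 2.2 travel [ 0.0607 -0.0019  0.0577] twist -0.008 | pos [ 0.45   -0.0006  0.1109] jig [0.0681 0.0375 0.1109] zax [-0.254  0.967 -0.002] F [-0.3  0.2  0.4] q7 1.75 w 0.003
```

View pics/a2_scene.png

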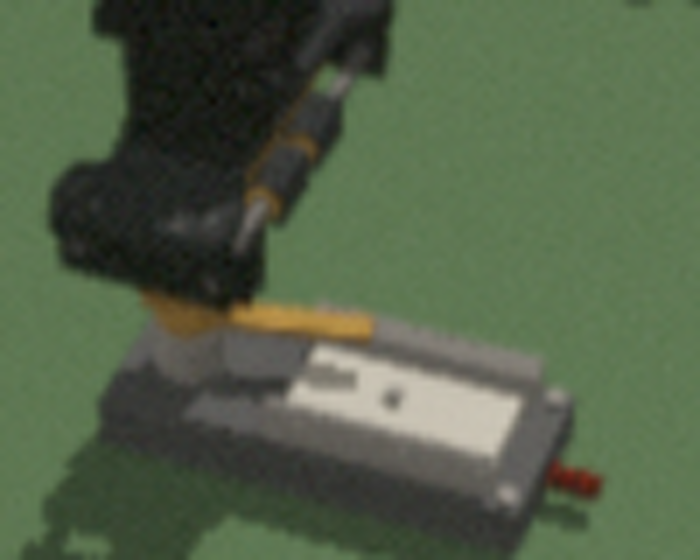

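```bash
python3 -m pendant '[{"travel":[0.03,-0.002,0],"twist":0},{"travel":[0.06,-0.002,0],"twist":0},{"travel":[0.06,-0.002,0],"twist":0}]'; python3 - <<'E'
from h import *
plan(J(.066,-.02,.05),UY)
print(proj("scene",[ctrl.get_state()["position"]]))
for n,b in(("scene",(265,140,100,80)),):
    im=ctrl.get_image(n)[:,:,::-1]; crop(im,*b,7,f"pics/a3_{n}.png")
E
```

```text
time: 2.62
position: [0.4526, 0.0, 0.0521]
tool_rot: [-1.397, 1.081, 1.398]
ft_force: [0.0, -0.4, -0.8]
grip_width: 0.002
t 2.62 travel [0.002  0.001  0.0576] twist -0.008 | pos [0.4526 0.     0.0521] jig [0.0655 0.0376 0.0521] zax [-0.254  0.967 -0.002] F [ 0.  -0.4 -0.8] q7 1.81 w 0.002
[[299.15621726 195.61138122]]
```

View pics/a3_scene.png

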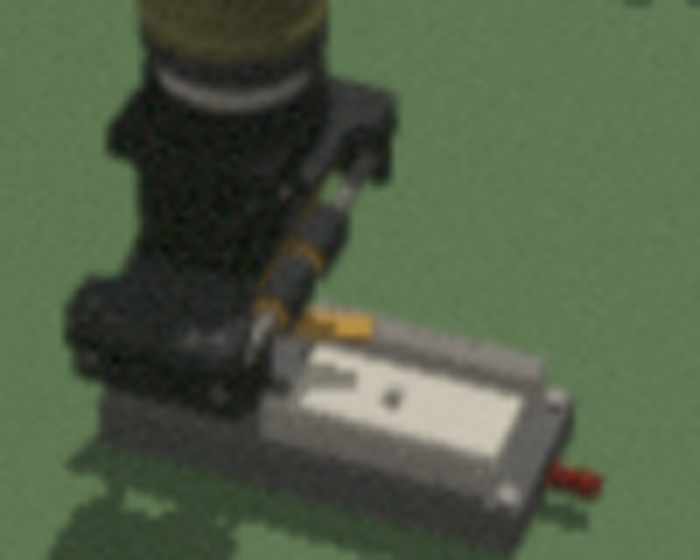

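```bash
python3 -m pendant '[{"travel":[-0.001,-0.003,0.012],"twist":0},{"travel":[-0.001,-0.003,0.023],"twist":0},{"travel":[-0.001,-0.005,0.032],"twist":0},{"travel":[-0.001,-0.0055,0.04],"twist":0},{"travel":[-0.001,-0.003,0.05],"twist":0},{"travel":[-0.001,0.0005,0.06],"twist":0},{"travel":[-0.001,0.006,0.067],"twist":0},{"travel":[-0.001,0.0135,0.074],"twist":0},{"travel":[-0.001,0.0135,0.074],"twist":0}]'; python3 - <<'E'
from h import *
plan(J(.083,-.038,.053),UY)
for n,b in(("scene",(265,140,100,80)),):
    im=ctrl.get_image(n)[:,:,::-1]; crop(im,*b,7,f"pics/a4_{n}.png")
E
```

```text
time: 3.8
position: [0.4202, 0.0692, 0.0538]
tool_rot: [-1.397, 1.079, 1.399]
ft_force: [-0.2, -0.4, 0.2]
grip_width: 0.008
t 3.8 travel [0.0008 0.0044 0.0004] twist -0.007 | pos [0.4202 0.0692 0.0538] jig [ 0.0786 -0.0376  0.0538] zax [-0.255  0.967 -0.001] F [-0.2 -0.4  0.2] q7 1.6 w 0.008
```

View pics/a4_scene.png

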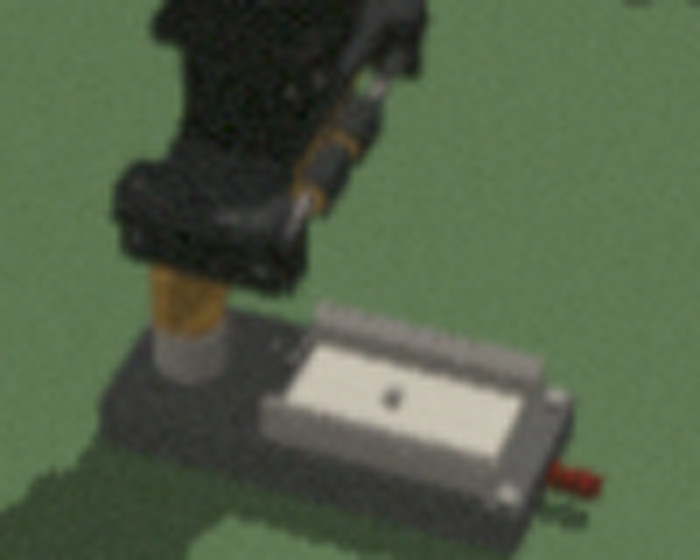

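The clamp arm has left the channel. No force shows yet, so I'll push on until the stop answers.

```bash
python3 -m pendant '[{"travel":[0,0.002,-0.003],"twist":0},{"travel":[0,0.004,-0.006],"twist":0},{"travel":[0,0.004,-0.006],"twist":0}]'; python3 -m pendant '[{"travel":[0,0.002,0],"twist":0},{"travel":[0,0.004,0],"twist":0},{"travel":[0,0.004,0],"twist":0}]'; python3 -c "
from h import *
plan(J(.083,-.038,.053),UY)"
```

```text
time: 4.22
position: [0.4187, 0.0619, 0.054]
tool_rot: [-1.396, 1.079, 1.397]
ft_force: [1.5, 0.7, -0.4]
grip_width: 0.007
time: 4.6
position: [0.4181, 0.0617, 0.0547]
tool_rot: [-1.399, 1.073, 1.391]
ft_force: [9.7, 3.1, -6.3]
grip_width: 0.009
t 4.6 travel [0.0017 0.0005 0.0071] twist -0.008 | pos [0.4181 0.0617 0.0547] jig [ 0.0825 -0.0309  0.0547] zax [-0.254  0.967 -0.001] F [ 9.7  3.1 -6.3] q7 1.61 w 0.009
```

About 10 N resists, which is far above knob friction, so it is on the stop. I'll back off, rise, and head for the cover with the jaws open.

```bash
python3 -m pendant '[{"travel":[0,-0.01,0],"twist":0},{"travel":[-0.03,-0.02,0],"twist":0},{"travel":[-0.08,-0.02,0],"twist":0},{"travel":[-0.13,-0.03,-0.02],"twist":0},{"travel":[-0.13,-0.06,-0.06],"twist":0},{"travel":[-0.13,-0.08,-0.1],"twist":0},{"travel":[-0.13,-0.09,-0.15],"twist":0},{"travel":[-0.13,-0.09,-0.19],"twist":0},{"travel":[-0.13,-0.09,-0.22],"twist":0}]' 1 20; python3 - <<'E'
from h import *
plan([.603,-.18,.12],(0,1))
im=ctrl.get_image("top")[:,:,::-1]; cv2.imwrite("pics/b1_top.png",im); crop(im,280,160,130,100,6,"pics/b1.png")
im=ctrl.get_image("scene")[:,:,::-1]; cv2.imwrite("pics/b1_scene.png",im); crop(im,255,140,110,150,4,"pics/b1s.png")
E
```

```text
time: 5.72
position: [0.5598, -0.1304, 0.1849]
tool_rot: [-1.397, 1.076, 1.392]
ft_force: [-0.5, -0.4, 0.0]
grip_width: 0.941
t 5.72 travel [ 0.0651 -0.0291 -0.0588] twist 0.255 | pos [ 0.5598 -0.1304  0.1849] jig [-0.0038  0.1916  0.1849] zax [-0.253  0.968 -0.002] F [-0.5 -0.4  0. ] q7 2.13 w 0.941
```

View pics/b1.png

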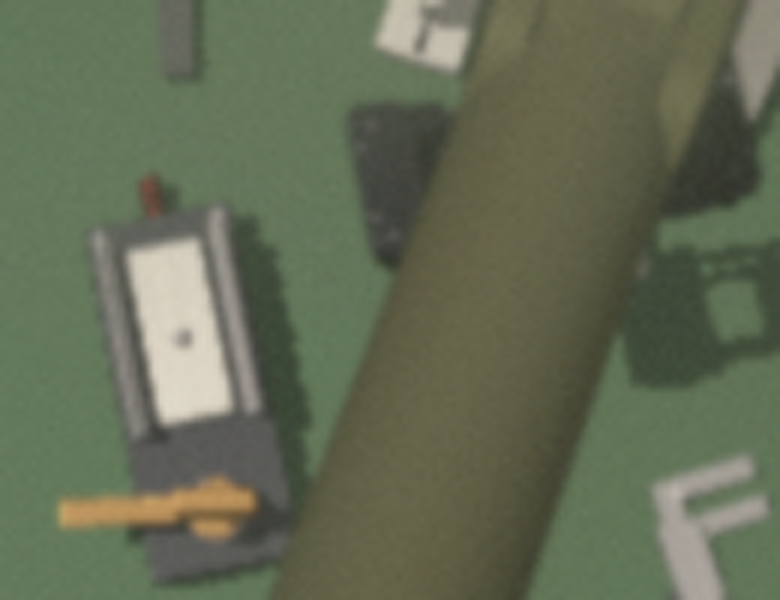

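View pics/b1s.png

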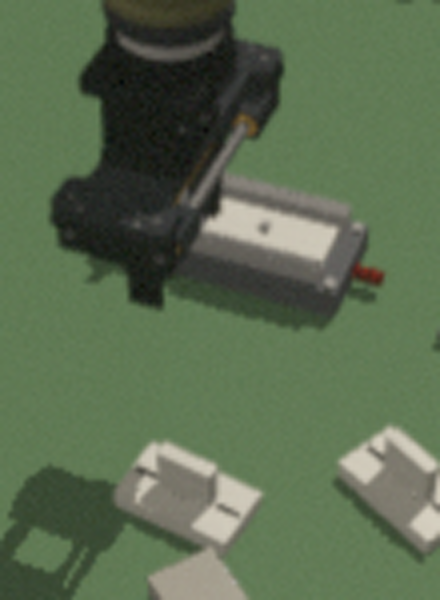

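The clamp arm now points sideways, tip at about (290,245) in the top view, and the channel is clear with the pin visible. Now I'll re-measure the jig and the cover.

```bash
python3 - <<'E'
from meas import *
b1=cv2.imread("pics/b1_top.png"); im=cv2.imread("pics/top0.png")
px,w=blob(b1,"top",(294,193,326,236),.036,lambda g:(g.min(2)>145))
r=cv2.minAreaRect((w*1000).astype(np.float32)); print("pad",r)
m=cv2.moments((w*1e4).astype(np.float32).reshape(-1,1,2)); print("cent",m['m10']/m['m00'],m['m01']/m['m00'],"ang",np.rad2deg(.5*np.arctan2(2*m['mu11'],m['mu20']-m['mu02'])))
g=b1[211:221,305:316].mean(2); W=np.clip(192-g,0,None);W[:, -2:]=0; yy,xx=np.mgrid[211:221,305:316]
print(g.astype(int)); p=((W*xx).sum()/W.sum(),(W*yy).sum()/W.sum()); print("pin",p,toJ(on("top",p,.041)))
# cover
G=im.astype(float); f=G.min(2) # brightness of blue
print(f[190,366:396].astype(int)); print(f[174:212,373].astype(int)); print(f[174:212,386].astype(int))
px,w=blob(im,"top",(364,172,398,212),.016,lambda g:(g[:,:,1]-g[:,:,0]<22)&(g[:,:,2]>g[:,:,1]-2)&(g.max(2)>60))
r=cv2.minAreaRect(px.astype(np.float32)); print("cover px",r, cv2.boxPoints(r).round(1).tolist())
E
```

```text
pad ((505.68304443359375, 53.398014068603516), (100.81773376464844, 41.957332611083984), 15.564249038696289)
cent 5055.7755452002475 534.0584309890454 ang 15.640870174924698
[[204 205 209 206 205 206 207 208 203 192 151]
 [203 205 206 208 205 204 206 209 206 199 168]
 [205 205 208 208 205 203 205 206 207 205 182]
 [207 205 207 207 200 190 192 204 207 205 187]
 [206 206 206 201 184 161 162 197 207 208 192]
 [207 207 205 193 172 148 149 193 210 207 195]
 [204 209 207 202 179 160 165 198 210 208 202]
 [201 207 209 206 202 195 197 206 210 207 206]
 [197 208 208 208 209 208 208 208 209 209 206]
 [192 209 209 209 210 210 209 209 209 208 208]]
pin (np.float64(310.2388059701493), np.float64(215.99592944369064)) [0.00621274 0.0017142  0.041     ]
[ 93  92  92  95  97 113 150 167 173 170 169 161 143 160 172 163 138 116
 108 103  96  77  76  87  91  91  93  90  91  91]
[ 95  93  93  92  95 105 134 167 172 176 175 173 172 171 169 169 167 169
 168 168 167 167 167 166 164 164 164 163 160 153 151 142 116  96  93  89
  92  92]
[ 93  93  92  94  93  97 107 116 112 117 119 122 121 111  98  93  96  95
  99 100 101 100 101 105 113 132 160 168 170 173 164 139 100  89  89  92
  90  91]
cover px ((379.16717529296875, 192.98597717285156), (25.956546783447266, 14.884016990661621), 86.24827575683594) [[370.8999938964844, 180.5], [385.70001220703125, 179.5], [387.3999938964844, 205.39999389648438], [372.6000061035156, 206.39999389648438]]
```

```bash
sed -i 's/JC=np.array.*/JC=np.array([.5056,.0534]); JA=np.deg2rad(15.5+180)/' h.py; python3 - <<'E'
from meas import *
im=cv2.imread("pics/top0.png")
for z in(.016,.008):
  w=np.array([on("top",p,z)[:2] for p in [[370.9,180.5],[385.7,179.5],[387.4,205.4],[372.6,206.4]]]); print(z,cv2.minAreaRect((w*1000).astype(np.float32)))
# handle seen in both: scene
s0=cv2.imread("pics/scene0.png"); crop(s0,275,242,55,45,13,"pics/c_s.png"); crop(im,360,170,42,44,13,"pics/c_t.png")
E
```

```text
0.016 ((602.4522705078125, -180.70022583007812), (93.40678405761719, 51.857086181640625), 6.442012786865234)
0.008 ((604.3316650390625, -181.55966186523438), (93.87727355957031, 52.11830139160156), 6.442018508911133)
```

View pics/c_s.png

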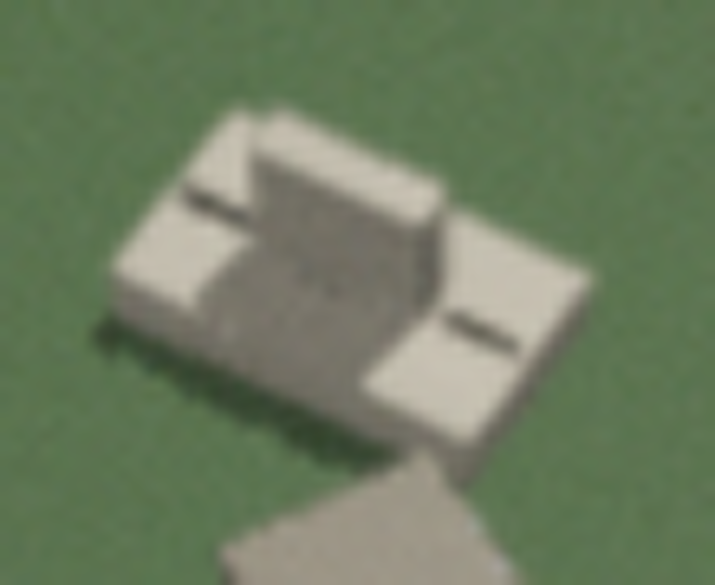

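View pics/c_t.png

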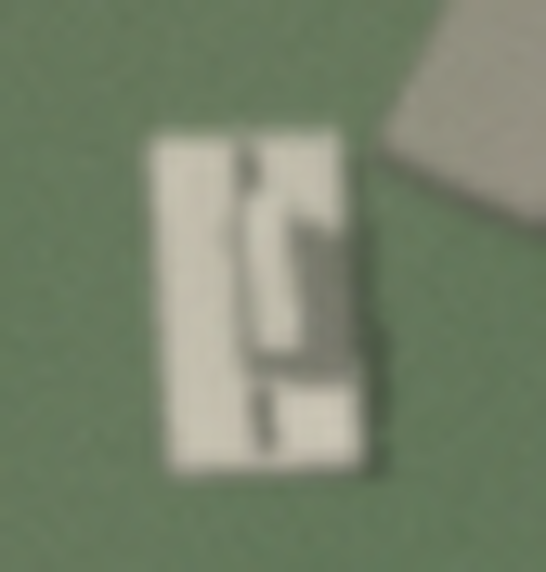

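```bash
python3 - <<'E'
from meas import *
f=lambda c,o,s=13:((c[0]+.5)/s-.5+o[0],(c[1]+.5)/s-.5+o[1])
a=on("top",f((247,165),(360,170)),.016);b=on("top",f((263,420),(360,170)),.016); print("top slots",a,b,(a+b)/2,np.rad2deg(np.arctan2(a[1]-b[1],a[0]-b[0])))
a=on("scene",f((482,333),(275,242)),.016);b=on("scene",f((216,203),(275,242)),.016); print("scene slots",a,b,(a+b)/2,np.rad2deg(np.arctan2(a[1]-b[1],a[0]-b[0])))
c=[(120,268),(240,110),(595,275),(470,440)]
w=np.array([on("scene",f(k,(275,242)),.016)[:2] for k in c]); print(cv2.minAreaRect((w*1000).astype(np.float32)),w.mean(0))
h=[(260,145),(285,105),(443,185),(425,225)]
w=np.array([on("scene",f(k,(275,242)),.052)[:2] for k in h]); print("handle top scene",cv2.minAreaRect((w*1000).astype(np.float32)),w.mean(0))
h=[(250,195),(285,195),(297,350),(262,352)]
w=np.array([on("top",f(k,(360,170)),.052)[:2] for k in h]); print("handle top",w.mean(0))
a=6*np.pi/180
plan([.602,-.18,.1],(-np.sin(a),np.cos(a)))
E
```

```text
top slots [ 0.64018835 -0.17671482  0.016     ] [ 0.5708564  -0.18410618  0.016     ] [ 0.60552238 -0.1804105   0.016     ] 6.0852202046555
scene slots [ 0.63449128 -0.17792403  0.016     ] [ 0.56706248 -0.18424039  0.016     ] [ 0.60077688 -0.18108221  0.016     ] 5.351540183786621
((602.595458984375, -181.15838623046875), (90.29136657714844, 50.75148010253906), 6.1820855140686035) [ 0.60261423 -0.18095031]
handle top scene ((602.9055786132812, -180.61172485351562), (42.46663284301758, 11.865119934082031), 5.230485916137695) [ 0.60268939 -0.18086091]
handle top [ 0.60244896 -0.18114159]
t 5.83 travel [ 0.0854 -0.0292 -0.0559] twist 0.146 | pos [ 0.5595 -0.1328  0.1851] jig [-0.0022  0.1939  0.1851] zax [-0.248  0.969 -0.004] F [-1.3 -0.1  0.5] q7 2.13 w 0.983
```

```bash
python3 -m pendant '[{"travel":[0.03,-0.015,-0.025],"twist":0.07},{"travel":[0.085,-0.03,-0.056],"twist":0.146},{"travel":[0.085,-0.03,-0.056],"twist":0.146},{"travel":[0.085,-0.03,-0.056],"twist":0.146}]' 0.3; python3 - <<'E'
from h import *
a=5.9*np.pi/180
plan([.6026,-.181,.0245],(-np.sin(a),np.cos(a)))
im=ctrl.get_image("scene")[:,:,::-1]; crop(im,255,190,110,110,5,"pics/c2.png")
E
```

```text
time: 6.32
position: [0.6026, -0.1789, 0.1002]
tool_rot: [-1.29, 1.158, 1.284]
ft_force: [-0.2, 0.3, 1.2]
grip_width: 0.68
t 6.33 travel [ 0.0758  0.0003 -0.0019] twist 0.003 | pos [ 0.6026 -0.1789  0.1002] jig [-0.0313  0.2498  0.1002] zax [-0.106  0.994 -0.003] F [-0.2  0.3  1.2] q7 2.15 w 0.68
```

View pics/c2.png

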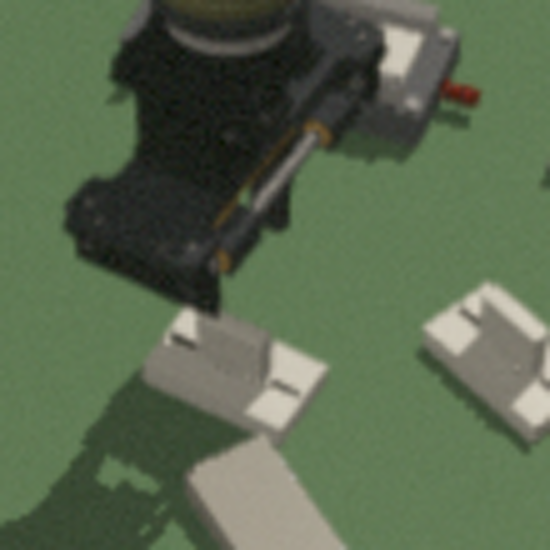

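The fingers straddle the handle of the nearest cover, around (215,320) in the crop, with a clear gap to the stone. Descend and grip.

```bash
python3 -m pendant '[{"travel":[0.03,0,-0.002],"twist":0},{"travel":[0.06,0,-0.002],"twist":0},{"travel":[0.075,0,-0.002],"twist":0},{"travel":[0.075,0,-0.002],"twist":0}]' && python3 -m pendant '[{"travel":[0,0,0],"twist":0},{"travel":[0,0,0],"twist":0},{"travel":[0,0,0],"twist":0},{"travel":[0,0,0],"twist":0},{"travel":[0,0,0],"twist":0}]' -1 40;  python3 -c "
from h import *
plan(J(.0055,0,.13),UY)"
```

```text
time: 6.88
position: [0.604, -0.1801, 0.0272]
tool_rot: [-1.291, 1.154, 1.283]
ft_force: [-0.6, -0.8, -0.2]
grip_width: 0.65
time: 7.5
position: [0.604, -0.1802, 0.0273]
tool_rot: [-1.291, 1.154, 1.283]
ft_force: [0.1, 0.1, 0.5]
grip_width: 0.162
t 7.5 travel [-0.1036  0.0777  0.2417] twist -0.163 | pos [ 0.604  -0.1802  0.0273] jig [-0.0324  0.2514  0.0273] zax [-0.107  0.994 -0.002] F [0.1 0.1 0.5] q7 2.19 w 0.162
```

```bash
python3 -m pendant '[{"travel":[-0.025,0,0],"twist":0},{"travel":[-0.06,0,0],"twist":0},{"travel":[-0.1,0,0],"twist":0},{"travel":[-0.105,0.02,0.04],"twist":-0.03},{"travel":[-0.105,0.035,0.09],"twist":-0.06},{"travel":[-0.105,0.05,0.14],"twist":-0.1},{"travel":[-0.105,0.065,0.19],"twist":-0.14},{"travel":[-0.105,0.073,0.225],"twist":-0.163},{"travel":[-0.105,0.078,0.242],"twist":-0.163},{"travel":[-0.105,0.078,0.242],"twist":-0.163}]'; python3 - <<'E'
from h import *
plan(J(.0045,0,.0273+.05),UY)
im=ctrl.get_image("scene")[:,:,::-1]; cv2.imwrite("pics/d1_scene.png",im); crop(im,255,120,120,100,6,"pics/d1s.png")
im=ctrl.get_image("top")[:,:,::-1]; cv2.imwrite("pics/d1_top.png",im); crop(im,270,160,100,100,5,"pics/d1t.png")
E
```

```text
time: 8.75
position: [0.499, 0.0536, 0.1309]
tool_rot: [-1.411, 1.066, 1.404]
ft_force: [0.3, -0.9, -3.0]
grip_width: 0.133
t 8.75 travel [ 0.0536 -0.0016 -0.0018] twist 0.003 | pos [0.499  0.0536 0.1309] jig [ 0.0063 -0.0019  0.1309] zax [-0.27   0.963 -0.002] F [ 0.3 -0.9 -3. ] q7 1.73 w 0.133
```

View pics/d1s.png

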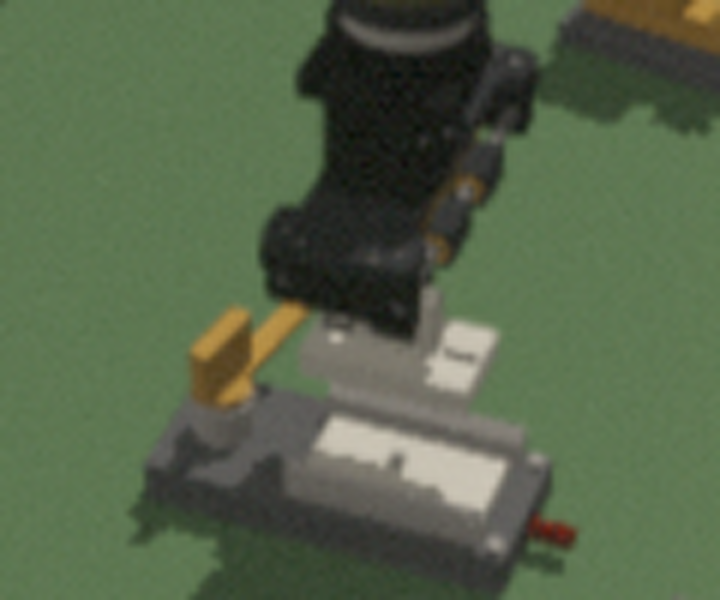

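View pics/d1t.png

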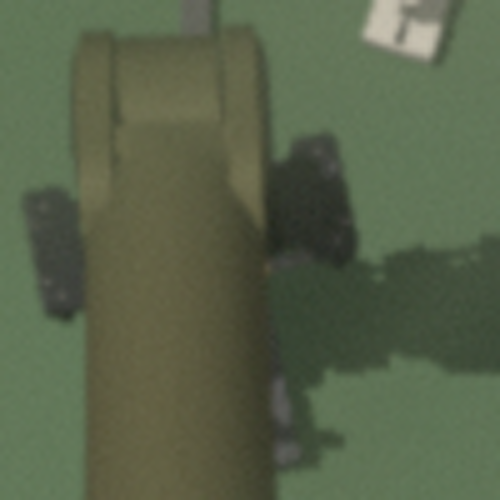

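```bash
python3 - <<'E'
from h import *
for p in((500,330),(463,397),(302,362)): print(toJ(on("scene",((p[0]+.5)/6-.5+255,(p[1]+.5)/6-.5+120),.1196)))
E
```

```text
[-0.03805441 -0.02726094  0.1196    ]
[-0.03745786  0.02834957  0.1196    ]
[0.0468662  0.03303023 0.1196    ]
```

```bash
python3 -m pendant '[{"travel":[0.02,-0.001,-0.002],"twist":0.003},{"travel":[0.048,-0.0015,-0.0027],"twist":0.003},{"travel":[0.048,-0.0015,-0.0027],"twist":0.003},{"travel":[0.048,-0.0015,-0.0027],"twist":0.003}]';  python3 -c "
from h import *
plan(J(.005,0.0008,.0273+.043),UY)"
```

```text
time: 9.35
position: [0.5031, 0.0479, 0.0839]
tool_rot: [-1.407, 1.07, 1.396]
ft_force: [0.7, -0.1, -2.3]
grip_width: 0.135
t 9.35 travel [0.0136 0.0012 0.0039] twist -0.005 | pos [0.5031 0.0479 0.0839] jig [0.0038 0.0047 0.0839] zax [-0.262  0.965 -0.004] F [ 0.7 -0.1 -2.3] q7 1.77 w 0.135
```

```bash
python3 -m pendant '[{"travel":[0.0,0.001,0.004],"twist":-0.005},{"travel":[0.003,0.001,0.004],"twist":-0.005},{"travel":[0.006,0.001,0.004],"twist":-0.005},{"travel":[0.009,0.001,0.004],"twist":-0.005},{"travel":[0.012,0.001,0.004],"twist":-0.005},{"travel":[0.012,0.001,0.004],"twist":-0.005}]';  python3 -c "
from h import *
plan(J(.005,0.0008,.0273+.043),UY)"
```

```text
time: 10.1
position: [0.5009, 0.0514, 0.0716]
tool_rot: [-1.41, 1.068, 1.4]
ft_force: [0.1, -0.3, -3.0]
grip_width: 0.134
t 10.1 travel [ 0.0013 -0.     -0.0001] twist -0.0 | pos [0.5009 0.0514 0.0716] jig [0.005  0.0007 0.0716] zax [-0.267  0.964 -0.004] F [ 0.1 -0.3 -3. ] q7 1.77 w 0.134
```

```bash
python3 -m pendant '[{"travel":[0.001,0,0],"twist":0},{"travel":[0.002,0,0],"twist":0},{"travel":[0.003,0,0],"twist":0},{"travel":[0.004,0,0],"twist":0},{"travel":[0.004,0,0],"twist":0}]';  python3 -c "
from h import *
plan(J(.005,0.0008,.0273+.036),UY)"
```

```text
time: 10.72
position: [0.5009, 0.0513, 0.0675]
tool_rot: [-1.41, 1.069, 1.4]
ft_force: [-0.5, -0.6, -2.6]
grip_width: 0.132
t 10.72 travel [ 0.0042 -0.0001 -0.    ] twist -0.001 | pos [0.5009 0.0513 0.0675] jig [0.0051 0.0007 0.0675] zax [-0.267  0.964 -0.004] F [-0.5 -0.6 -2.6] q7 1.78 w 0.132
```

Underside is now at about 40 mm with no reaction, so the pin is entering the hole. Continue down to the pad and press.

```bash
python3 -m pendant '[{"travel":[0.0015,0,0],"twist":0},{"travel":[0.003,0,0],"twist":0},{"travel":[0.0045,0,0],"twist":0},{"travel":[0.0045,0,0],"twist":0}]'; python3 -m pendant '[{"travel":[0.0015,0,0],"twist":0},{"travel":[0.003,0,0],"twist":0},{"travel":[0.004,0,0],"twist":0},{"travel":[0.005,0,0],"twist":0},{"travel":[0.005,0,0],"twist":0}]' - 60; python3 - <<'E'
from h import *
plan(J(.005,0.0008,.0593),UY)
im=ctrl.get_image("scene")[:,:,::-1]; cv2.imwrite("pics/e1_scene.png",im); crop(im,255,120,120,100,6,"pics/e1s.png")
E
```

```text
time: 11.22
position: [0.5011, 0.0513, 0.0633]
tool_rot: [-1.41, 1.068, 1.4]
ft_force: [-1.0, -0.9, 3.4]
grip_width: 0.136
time: 11.85
position: [0.5012, 0.0512, 0.0607]
tool_rot: [-1.408, 1.068, 1.401]
ft_force: [-9.1, -2.0, 23.9]
grip_width: 0.138
t 11.85 travel [0.0014 0.0002 0.0001] twist -0.001 | pos [0.5012 0.0512 0.0607] jig [0.0048 0.0009 0.0607] zax [-0.266  0.964 -0.002] F [-9.1 -2.  23.9] q7 1.79 w 0.138
```

View pics/e1s.png

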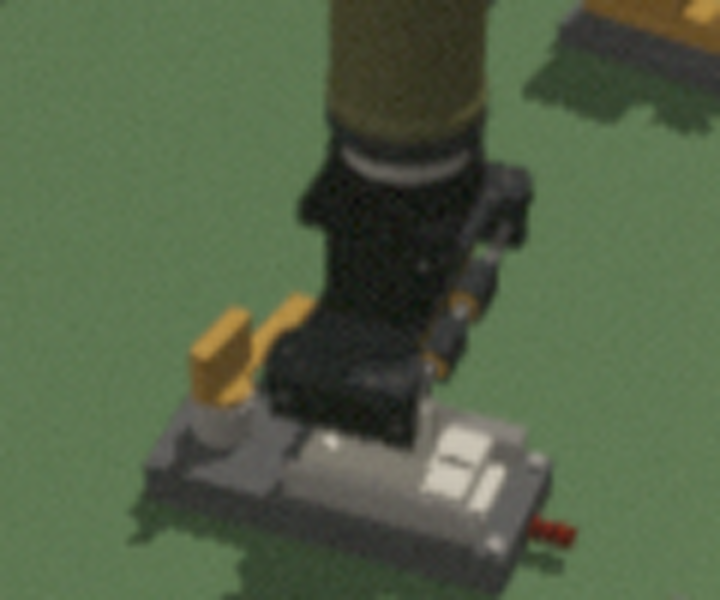

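Upward reaction is 24 N with 9 N sideways, so the hole is probably rubbing the pin along x. I'll ease towards jig +x while keeping the press.

```bash
python3 -m pendant '[{"travel":[-0.001,0.001,0],"twist":0},{"travel":[-0.001,0.002,0],"twist":0},{"travel":[-0.001,0.002,0],"twist":0}]'; python3 -m pendant '[{"travel":[0.001,0,0],"twist":0},{"travel":[0.003,0,0],"twist":0},{"travel":[0.003,0,0],"twist":0}]'; python3 - <<'E'
from h import *
plan(J(.005,0.0008,.0593),UY)
print(R.from_rotvec(ctrl.get_state()["tool_rot"]).as_matrix()[:,0])
E
```

```text
time: 12.28
position: [0.5009, 0.0512, 0.0624]
tool_rot: [-1.41, 1.065, 1.398]
ft_force: [2.3, 1.0, 3.5]
grip_width: 0.135
time: 12.65
position: [0.5011, 0.0512, 0.0608]
tool_rot: [-1.409, 1.065, 1.399]
ft_force: [-5.1, -0.1, 17.1]
grip_width: 0.135
t 12.65 travel [0.0015 0.0001 0.0001] twist -0.001 | pos [0.5011 0.0512 0.0608] jig [0.0049 0.0009 0.0608] zax [-0.266  0.964 -0.002] F [-5.1 -0.1 17.1] q7 1.79 w 0.135
[ 7.02668438e-03  1.32003031e-04 -9.99975304e-01]
```

Now a slow force/height profile to tell the pad's stop from a jam.

```bash
python3 -m pendant '[{"travel":[-0.003,0,0],"twist":0},{"travel":[-0.006,0,0],"twist":0},{"travel":[-0.006,0,0],"twist":0},{"travel":[-0.006,0,0],"twist":0}]' | sed -n '2p;4p'; for i in 1 2 3 4 5 6 7 8; do python3 -m pendant '[{"travel":[0.0007,0,0],"twist":0},{"travel":[0.0007,0,0],"twist":0},{"travel":[0.0007,0,0],"twist":0}]' | sed -n '2p;4p'; done
```

```text
position: [0.5, 0.0509, 0.0657]
ft_force: [-0.9, 0.3, -2.8]
position: [0.5, 0.0509, 0.065]
ft_force: [-0.2, -0.6, -0.9]
position: [0.5001, 0.0509, 0.0645]
ft_force: [-0.8, -0.9, 2.5]
position: [0.5, 0.0508, 0.0638]
ft_force: [-1.0, -0.4, 2.7]
position: [0.5, 0.0509, 0.0632]
ft_force: [-1.8, -1.3, 3.2]
position: [0.5, 0.0509, 0.0625]
ft_force: [-1.4, -0.3, 3.9]
position: [0.5, 0.0508, 0.0619]
ft_force: [-1.5, -0.6, 4.6]
position: [0.5001, 0.0509, 0.0613]
ft_force: [-2.0, -0.1, 5.2]
position: [0.5001, 0.0508, 0.0608]
ft_force: [-3.1, -0.4, 7.3]
```

The profile matches the pad: contact at TCP 64.8 mm with about 5 N, linear over 4.0 mm to about 9–10 N at 60.8 mm, the stop. I'll press a little firmer, check and hand in.

```bash
python3 -m pendant '[{"travel":[0.001,0,0],"twist":0},{"travel":[0.002,0,0],"twist":0},{"travel":[0.002,0,0],"twist":0},{"travel":[0.002,0,0],"twist":0},{"travel":[0.002,0,0],"twist":0}]' - 60; python3 - <<'E'
from h import *
plan(J(.005,0.0008,.0608),UY)
im=ctrl.get_image("scene")[:,:,::-1]; cv2.imwrite("pics/f_scene.png",im)
im=ctrl.get_image("top")[:,:,::-1]; cv2.imwrite("pics/f_top.png",im)
a=cv2.imread("pics/scene0.png")
d=(cv2.absdiff(a,im*0+cv2.imread("pics/f_scene.png")).max(2)>40).astype(np.uint8)
for nm,(x,y,w,h) in dict(calipers=(190,230,65,38),file=(360,215,95,48),stone=(290,275,50,60)).items(): print(nm,d[y:y+h,x:x+w].sum())
E
```

```text
time: 16.77
position: [0.5002, 0.0508, 0.0608]
tool_rot: [-1.406, 1.067, 1.402]
ft_force: [-7.7, -2.2, 21.2]
grip_width: 0.132
t 16.77 travel [-0.     -0.0009  0.0002] twist -0.001 | pos [0.5002 0.0508 0.0608] jig [0.0059 0.001  0.0608] zax [-0.266  0.964 -0.   ] F [-7.7 -2.2 21.2] q7 1.79 w 0.132
calipers 1315
file 0
stone 15
```

View pics/f_scene.png

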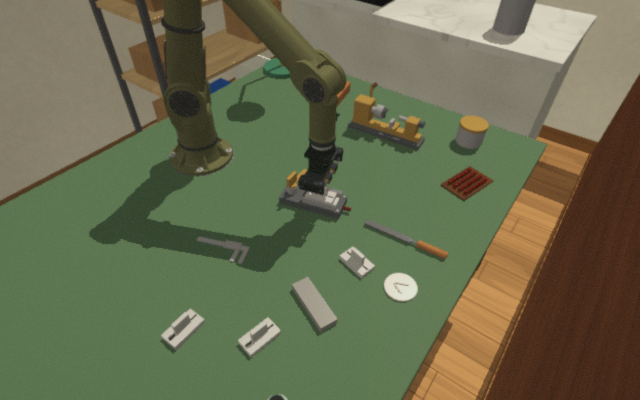

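The cover sits in the channel at about (318,198). The clamp is swung aside. The calipers at (225,245) are only in the arm's shadow and lie in the same place as before, and the file and stone are unmoved. Force is 21 N with the height steady, so I'm handing in.

```bash
python3 -c "
from bench import ctrl
print(ctrl.close_job()); s=ctrl.get_state(); print(s['time'],s['position'],s['ft_force'])"
```

```text
the job is handed in; nothing more can be done
None
the job is handed in; nothing more can be done
```

The job is handed in with the cover on the pin, pressed down and still held. No verdict was reported. The final state was read at 16.8 s on the robot's clock.

- **Clamp:** I swung the knob anticlockwise by pushing its arm with shut fingers until about 10 N resisted. The pictures then showed the arm clear of the channel.
- **Cover:** I took the cover nearest the base by its handle and lowered it into the channel at the pin position seen by the cameras. It dropped over the pin without needing to be slid along.
- **Press:** A slow press showed the spring starting at 2–3 N measured (about 5 N with the cover's weight). It rose steadily over 4.0 mm to the stop at about 10 N. I then held it there with 21 N up on the tool and grip set to 60 N.
- **Position:** The tool was at jig x +5.9 mm, y +1.0 mm, with tilt of about 0.007 rad.

**Checks that disagreed:**
- The stop came 1.5 mm higher than the tool height at the grasp predicted. I put this down to the cover slipping slightly in the fingers while lifting, because the spring profile matches the full pad travel.
- A side force of about 8 N showed while pressing hard. It was about 3 N or less under light pressing, so it is probably arm compliance.
- The picture comparison flagged the calipers, but by eye that was only the arm's shadow and they lie where they did. The file and stone were unmoved.

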